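Open the push-button desk safe

ROBOT

A 6-joint arm with a two-finger parallel gripper is mounted at the origin on the work surface. World frame = base frame: x ahead of the robot, y to its left, z up, the work surface at z = 0. Lengths are in mm, angles in rad, forces in N, time in s.
With the tool pointing down it reaches from about 275 to 750 mm from the base axis. Payload 10.2 kg.
Tool frame: the origin (TCP) lies between the finger pads, 19 mm behind the fingertips; this is the grasp point; z points along the fingers, y is the line along which they close (so a half turn about z gives the same grasp; the last joint's range is limited). The gripper opens to 85 mm and grips with 20 to 120 N. Pads are 22 mm wide; open, the fingers measure 114 mm over their backs; the gripper's body (76 mm by 85 mm) begins 54 mm behind the grasp point. The pads swing forward as they close: fully open they stand 13 mm farther back than shut.
Start: joints at [0.888, 0.313, 1.498, -0, 1.331, -0.223], TCP at [232.992, 470.474, 249.994] pointing down, gripper open.
Joint ranges: [-2.94, 2.94], [-0.97, 2.17], [0.19, 2.56], [-1.23, 4.37], [0.02, 3.11], [-2.88, 2.88]. Speed limits (rad/s): [2.39, 2.39, 3.01, 3.14, 3.14, 3.14].

INTERFACE

Orientations are given as a unit quaternion [w, x, y, z].
In Python, from rig import * gives the robot as it stands.
- The arm moves only by the tool step_arm, never from a script. Its argument "plan" is a list of rows, each an object with "offset": the shift along the tool's x, y, z in cm, a list of three; "rot": the turn, a rotation vector about the tool's x, y, z in degrees, a list of three; "gripper": the finger opening in cm, from 0 to 8.54. In form: [{"offset": [x, y, z], "rot": [wx, wy, wz], "gripper": gripper}, ...]. A call has 1 to 12 rows; each row is the pose to reach, as a shift and turn from the pose commanded when the call began, along the tool's axes at that moment; what a row does not reach only later rows make up. A row lasts 1/10 s, in which the tool goes at most 50 mm and 8.59 degrees, less where a joint would pass 70% of its speed; a pose out of reach is approached as far as the arm can. A call with a gripper value outside its range is refused whole. The fingers move at their own pace and stop on an object; "squeeze" is the grip in N (left out, the last holds). Time passes only in rows, so rows that repeat a pose let the fingers close. It gives the time, the measured TCP pose, the force, the opening and the grip force at its end, in the units of the state.
- sense(): the state, without advancing time (a new reading comes with each control period).
- capture(name): name is "side" or "top"; returns a dict with "color" (420x560x3 uint8, red, green, blue), "depth" (420x560 float32, mm along the optical axis (not along the pixel's ray), 0 where there is no reading), "vertical_fov" (degrees; the focal length in pixels is half the picture's height over the tangent of half this angle, whatever the lens; pixels are square), "cx", "cy" (the principal point, pixels), "k1" (the pictures are not rectified: a ray, as slopes to the right and down, at radius r is drawn at 1 + k1 r^2 times it, then the intrinsics apply), "rvec" (rotation vector, rad) and "tvec" (3), from world to camera coordinates, as OpenCV has them. Camera axes: x right, y down, z forward; pixel columns grow to the right and rows downward; lengths in mm; the calibration is good to about 2 mm. A picture is of the moment at which its call begins.
- finish_job(): hands the job in; it is judged then, once.
The state is a dict: "time_s": time; "joints": joint angles; "dq": joint speeds; "tau": joint torques, N m; "eef_pos": TCP position; "ee_rot": TCP orientation; "force": force on the tool from outside, world axes, zero at the start; "wrist_torque": the same for the moment, N m; "grip_width": opening from 0.0 (shut) to 1.0 (fully open); "grip_force": force on a finger pad.
Only numpy, scipy, OpenCV 4.12 (cv2) and the standard library are available. Lean on these libraries where they do the work, as an engineer would, in place of code of your own. Each camera call takes 0.05 s, during which the arm holds its last target. There are 200 camera calls.

TASK

Open the push-button safe on the desk. Turn its knob to the left as far as it goes to clear the lock and let it spring back, then press the fourth, the second and the fifth key, counted from the left as one stands in front of the safe on its knob side, in that order and one at a time, each gently right down to its stop without leaning hard on it or pressing any other key. Then turn the knob fully to the right, hold it there while you raise the lid, and leave the lid standing wide open, with nothing else on the desk disturbed.

Things in the scene. Friction and masses are not known exactly. Their poses are not given: they have to be found in the camera images.
- safe: Dark steel desk safe bolted to the desk: case 230 mm deep (x) x 300 mm wide (y) x 100 mm high, hinged lid 5 mm thick on top (closed lid's upper face 105 mm above the desk). Origin: centre of its underside, on the desk. Its x axis points from its front to its back; its front faces the robot, y points to its left side as seen from the front, z up.
- lid_hinge (a point): Middle of the lid's hinge line at the safe's back: 115 mm behind the safe's centre (+x of the safe), 100 mm above the desk; the line runs along the safe's y. The point turns with the lid; lid shut, it has the safe's axes. A spring hinge balances the lid: from shut, under 1 N of lift at the knob raises it.
- lid (a joint): Lid angle, rad: 0 shut, 1.3 fully open (stop); the front edge goes up. Let go below about 0.4 rad it stays where it is; from 0.45 rad up it rises by itself, slowly at first, to its stop: about 3 s from 0.5 rad. A cam behind the knob locks it: it lifts only while the knob is held at 1.05 rad or more to the right, until the lid has risen 0.15 rad; then the knob may be let go.
- knob (a joint): Lock knob angle, rad: 0 at rest, positive turned to the right (clockwise seen from above). Stops at -0.6 (left, clears the lock) and +1.2 (right, draws the cam). A light spring (0.1 N m per rad) brings it back to within 0.1 of 0 when let go.
- knob_grip (a point): On the knob's axis, 28 mm above the lid's upper face: TCP height for a grip from above. The knob is a steel bar 14 mm thick, 44 mm long, from 8 to 36 mm above the lid face, on a round foot 52 mm across and 9 mm high. At rest the bar lies along the safe's y: grip it across the safe's x. The axis is 85 mm in front of the safe's centre, 200 mm in front of the hinge. Turns with knob and lid.
- key1 (a joint): Key 1 of 5 counted from the left as seen from the front (key 1 is at the +y end of the row): how far it is pressed, m. 0 up, 0.005 right down (firm stop). Spring: 1.5 N to start, 7 N at the stop, which is slightly springy itself.
- collar1: Place of key 1, a round steel pin 15.6 mm across; the five stand 28 mm apart in a row along the safe's y, 20 mm behind its centre, key 3 midway. Origin: on the key's axis, 1 mm above the lid face. Key tops do not stand alike: unpressed, each is somewhere between 7 and 11 mm above this origin, not measured, so its stop (5 mm lower) must be felt.
- key2 (a joint): Key 2 of 5 counted from the left as seen from the front (key 1 is at the +y end of the row): how far it is pressed, m. 0 up, 0.005 right down (firm stop). Spring: 1.5 N to start, 7 N at the stop, which is slightly springy itself.
- collar2: Place of key 2, a round steel pin 15.6 mm across; the five stand 28 mm apart in a row along the safe's y, 20 mm behind its centre, key 3 midway. Origin: on the key's axis, 1 mm above the lid face. Key tops do not stand alike: unpressed, each is somewhere between 7 and 11 mm above this origin, not measured, so its stop (5 mm lower) must be felt.
- key3 (a joint): Key 3 of 5 counted from the left as seen from the front (key 1 is at the +y end of the row): how far it is pressed, m. 0 up, 0.005 right down (firm stop). Spring: 1.5 N to start, 7 N at the stop, which is slightly springy itself.
- collar3: Place of key 3, a round steel pin 15.6 mm across; the five stand 28 mm apart in a row along the safe's y, 20 mm behind its centre, key 3 midway. Origin: on the key's axis, 1 mm above the lid face. Key tops do not stand alike: unpressed, each is somewhere between 7 and 11 mm above this origin, not measured, so its stop (5 mm lower) must be felt.
- key4 (a joint): Key 4 of 5 counted from the left as seen from the front (key 1 is at the +y end of the row): how far it is pressed, m. 0 up, 0.005 right down (firm stop). Spring: 1.5 N to start, 7 N at the stop, which is slightly springy itself.
- collar4: Place of key 4, a round steel pin 15.6 mm across; the five stand 28 mm apart in a row along the safe's y, 20 mm behind its centre, key 3 midway. Origin: on the key's axis, 1 mm above the lid face. Key tops do not stand alike: unpressed, each is somewhere between 7 and 11 mm above this origin, not measured, so its stop (5 mm lower) must be felt.
- key5 (a joint): Key 5 of 5 counted from the left as seen from the front (key 1 is at the +y end of the row): how far it is pressed, m. 0 up, 0.005 right down (firm stop). Spring: 1.5 N to start, 7 N at the stop, which is slightly springy itself.
- collar5: Place of key 5, a round steel pin 15.6 mm across; the five stand 28 mm apart in a row along the safe's y, 20 mm behind its centre, key 3 midway. Origin: on the key's axis, 1 mm above the lid face. Key tops do not stand alike: unpressed, each is somewhere between 7 and 11 mm above this origin, not measured, so its stop (5 mm lower) must be felt.
- stapler: Black stapler, 150 x 36 x 48 mm, lying beside the safe's left side. Origin: centre of its underside. Not to be disturbed.
- car: Model car, 104 x 49 x 38 mm, left of the safe's rear. Origin: centre of its underside. Not to be disturbed.
- pen: Black and dark steel pen, 135 mm long, 11 mm thick, lying on the desk in front of the safe. Origin: centre of its underside. Not to be disturbed.
- magnifier: Magnifying glass, 165 mm long, lens ring 75 mm, lying right of the safe. Origin: centre of its underside. Not to be disturbed.
- paperweight: Marble dome paperweight, 60 mm wide, 43 mm high, right of the safe's rear. Origin: centre of its underside. Not to be disturbed.
- pen_pot: Dark round pen pot with pencils, 80 mm wide, 100 mm high (160 with the pencils), off to one side of the desk. Origin: centre of its underside. Not to be disturbed.
- trophy: Brass trophy cup, 88 mm wide, 135 mm high, off to one side of the desk. Origin: centre of its underside. Not to be disturbed.

How it is judged:
By the outcome, as a careful person would: the job done as asked, in the order asked, and still so for the second after the job is handed in, with the robot touching nothing.
It also fails if it takes over 64 s, if anything falls off the work surface, if the arm or the gripper's body presses on something with over 40 N, if the wrist force passes 120 N, or if a joint passes its speed limit or range.

## Working session

There is one attempt and no reset: what is moved stays moved. The work goes in short steps, Python scripts to look and compute and a tool call to move; the robot and the scene stay as the last step left them, time stands still between calls to the robot, and variables do not carry over. Pictures are saved under pics/ and viewed, at most 10 in all, crops included, and the job is handed in when it is done.

Besides the shell and the picture viewer there is one more tool, called after "Emit:" by a JSON object that holds its "op" and its "data", one argument or row to a line. step_arm: Moves the arm, as the interface text tells. Its arguments: {"type":"object","properties":{"plan":{"type":"array"},"squeeze":{"type":"number"}},"required":["plan"]}

```bash
mkdir -p pics; cat > h.py <<'E'
from rig import *
import numpy as np, cv2
from scipy.spatial.transform import Rotation as R
def snap(n,f=None):
    c=capture(n)
    if f: cv2.imwrite('pics/'+f,c['color'][:,:,::-1])
    return c
def K(c):
    f=210/np.tan(np.radians(c['vertical_fov'])/2)
    return np.array([[f,0,c['cx']],[0,f,c['cy']],[0,0,1]]),np.array([c['k1'],0,0,0.])
def pts(c):
    k,d=K(c); v,u=np.mgrid[:420,:560]
    n=cv2.undistortPoints(np.stack([u,v],-1).reshape(-1,1,2).astype(float),k,d).reshape(420,560,2)
    P=np.dstack([n,np.ones((420,560))])*c['depth'][...,None]
    Rm=cv2.Rodrigues(np.array(c['rvec'],float))[0]
    return (P-np.array(c['tvec'],float).ravel())@Rm
def ray_z(c,uv,z):
    k,d=K(c); n=cv2.undistortPoints(np.array(uv,float).reshape(-1,1,2),k,d).reshape(-1,2)
    Rm=cv2.Rodrigues(np.array(c['rvec'],float))[0]; o=-Rm.T@np.array(c['tvec'],float).ravel()
    D=np.c_[n,np.ones(len(n))]@Rm
    return o+D*((z-o[2])/D[:,2])[:,None]
def st():
    s=sense(); print(s['time_s'],np.round(s['eef_pos'],1),np.round(s['ee_rot'],4),np.round(s['force'],1),s['grip_width'],s['grip_force'],np.round(s['joints'],2)); return s
E
python3 - <<'E'
from h import *
import pickle
st()
for n in('top','side'):
    c=snap(n,n+'1.png'); pickle.dump(c,open(n+'1.pkl','wb')); P=pts(c)
    print(n,c['tvec'],c['vertical_fov'],c['k1'])
    m=(np.abs(P[...,2]-105)<4)&(c['depth']>0)
    q=P[m]; print(m.sum(),np.percentile(q,[1,50,99],axis=0))
    print(cv2.minAreaRect(q[:,:2].astype(np.float32)))
E
```

```text
0.0 [232.8 470.3 249.4] [-3.000e-04  2.279e-01  9.737e-01 -6.000e-04] [-0.3  0.3  0. ] 0.9970283469049559 0.0 [ 0.89  0.31  1.5   0.    1.33 -0.22]
top [  11.95507083  579.28547423 1317.41586527] 49.91544373845165 -0.0202142982002909
7723 [[ 428.61393151 -156.65880452  101.24845676]
 [ 581.31315094    1.36136187  105.49018661]
 [ 704.40695042  691.11050008  108.87492325]]
((451.0223388671875, 32.5125732421875), (1358.161376953125, 815.2621459960938), 88.4321060180664)
side [-523.2589008   214.74365168 1419.27077971] 49.86316785792755 -0.019419383288591004
4641 [[  -4.53796687 -617.56459306  101.26664917]
 [ 582.61254475  -10.523945    105.92907038]
 [2021.16466827 1900.74960654  108.92175711]]
((987.3560791015625, 619.5377807617188), (2745.56494140625, 2088.55126953125), 89.40042114257812)
```

View pics/top1.png

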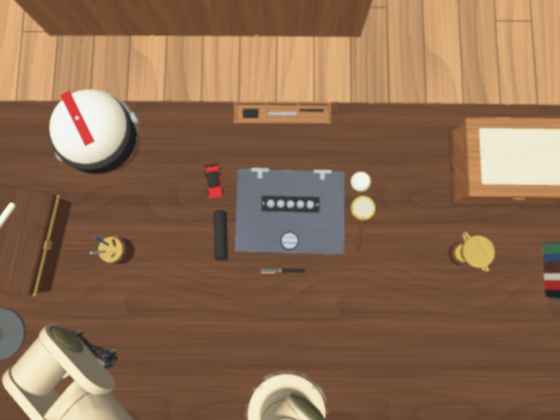

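View pics/side1.png

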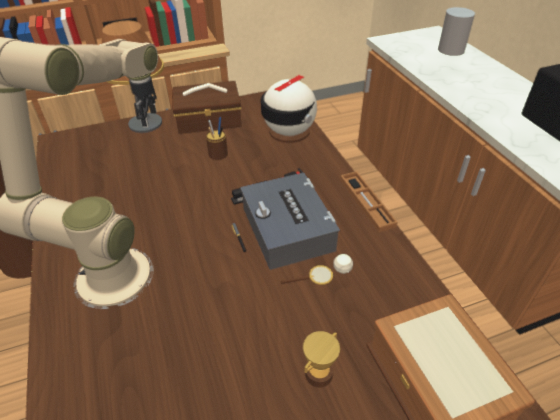

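The top view shows the safe at cols 236–345, rows 170–254. The knob is at (289,240) and the key row at about (271..310, 204). The pen lies in front at (283,271), the stapler left at (220,235), the magnifier and paperweight right at (362,195). Next I measure the pose.

```bash
python3 - <<'E'
from h import *
import pickle
for n in('top','side'):
    c=pickle.load(open(n+'1.pkl','rb')); P=pts(c)
    box=(P[...,0]>380)&(P[...,0]<730)&(P[...,1]>-200)&(P[...,1]<190)&(c['depth']>0)
    m=box&(P[...,2]>97)&(P[...,2]<112)
    m=cv2.morphologyEx(m.astype(np.uint8),cv2.MORPH_OPEN,np.ones((3,3)))>0
    q=P[m][:,:2].astype(np.float32); print(n,m.sum(),cv2.minAreaRect(q),np.median(P[m],axis=0))
    k=box&(P[...,2]>128); q=P[k]; print('knob',k.sum(),q.mean(0),cv2.minAreaRect(q[:,:2].astype(np.float32)))
    hsv=cv2.cvtColor(c['color'],cv2.COLOR_RGB2GRAY)
    # bright spots at key top
    b=box&(hsv>130)&(P[...,2]>100)
    nn,l,s,ce=cv2.connectedComponentsWithStats(b.astype(np.uint8))
    for i in range(1,nn):
        if s[i,4]>8: print(s[i,4],ce[i],ray_z(c,ce[i],113)[0],P[l==i].mean(0))
    x0,y0,x1,y1=(225,155,355,265) if n=='top' else (230,165,350,275)
    z=cv2.resize(c['color'][y0:y1,x0:x1],None,fx=6 if n=='top' else 5,fy=5 if n!='top' else 5,interpolation=cv2.INTER_CUBIC)
    cv2.imwrite(f'pics/{n}crop.png',z[:,:,::-1])
E
```

```text
top 8513 ((587.090087890625, -3.750762939453125), (308.838623046875, 241.342529296875), 88.89188385009766) [584.056145    -2.14837721 105.79004061]
knob 87 [499.92051413  -2.02036468 140.80586424] ((500.6187438964844, -3.263683319091797), (41.32160568237305, 14.146675109863281), 89.54426574707031)
120 [259.7        171.49166667] [696.41700416  82.52771655 113.        ] [697.75521757  82.85486163 107.00847428]
117 [322.01709402 173.37606838] [692.14236825 -95.61111088 113.        ] [693.53929934 -96.16186263 106.64276178]
40 [270.175 203.05 ] [605.41299293  51.63437532 113.        ] [605.24135555  51.5994633  114.1325114 ]
42 [280.07142857 203.19047619] [605.20109993  23.58673528 113.        ] [605.2812781   23.58978    112.46926552]
38 [289.94736842 203.44736842] [604.6561098   -4.40106178 113.        ] [604.57411401  -4.39397049 113.55861984]
42 [299.92857143 203.80952381] [603.81249721 -32.68419581 113.        ] [603.83464878 -32.69187885 112.83720127]
41 [309.75609756 204.        ] [603.45824581 -60.52857073 113.        ] [603.6589795  -60.60736893 111.67807964]
206 [289.22330097 
[... 368 characters left out ...]
0480957), 89.8536605834961)
45 [308.22222222 182.55555556] [692.22101896  78.68335899 113.        ] [694.88146338  84.613602   107.65724362]
80 [291.5625 202.0125] [601.72858542   5.99386161 113.        ] [601.30101447   5.35398317 114.08932094]
69 [263.73913043 207.23188406] [507.60694588  15.13164553 113.        ] [501.0804428   -6.56579005 133.98700277]
39 [259.07692308 212.33333333] [485.72428089  -2.39217205 113.        ] [485.1429697   -4.37684078 115.00817106]
60 [329.11666667 216.38333333] [ 688.68161276 -100.79393608  113.        ] [691.00153531 -96.41077943 108.30580987]
18 [299.         215.66666667] [600.22912591 -63.15995744 113.        ] [600.29695658 -62.99744619 112.83579084]
```

```bash
cat >> h.py <<'E'
import json
S=np.radians(-1.0); X=np.array([np.cos(S),np.sin(S),0]); Y=np.array([-np.sin(S),np.cos(S),0]); Z=np.array([0,0,1.])
C=np.array([583.5,-4.2,0])   # safe centre
def down(h): # tool y heading h deg
    y=np.array([np.cos(np.radians(h)),np.sin(np.radians(h)),0]); return R.from_matrix(np.c_[np.cross(y,-Z),y,-Z])
def cmd():
    p=np.array([232.992,470.474,249.994]); r=down(np.degrees(.888+.223))
    for o,w in json.load(open('log.json')): p=p+10*r.apply(o); r=r*R.from_rotvec(w,degrees=True)
    return p,r
def commit(*mv): l=json.load(open('log.json'))+[list(m) for m in mv]; json.dump(l,open('log.json','w'))
def go(p,r):
    p0,r0=cmd(); print('off',np.round(r0.inv().apply(np.array(p)-p0)/10,2),'rot',np.round((r0.inv()*r).as_rotvec(degrees=True),2))
E
echo '[]'>log.json; python3 - <<'E'
from h import *
p,r=cmd(); print(r.as_quat(scalar_first=True))
k=C-85*X; print(k); go(k+200*Z,down(-1))
E
```

```text
[-0.          0.22787837  0.97368961  0.        ]
[498.51294591  -2.71654545   0.        ]
off [-44.79 -30.62   5.  ] rot [ 0.   -0.   64.66]
```

Emit:
{"op": "step_arm", "data": {
  "plan": [
    {"offset":[-44.79,-30.62,5.0],"rot":[0,0,64.66],"gripper":4.5},
    {"offset":[-44.79,-30.62,5.0],"rot":[0,0,64.66],"gripper":4.5},
    {"offset":[-44.79,-30.62,5.0],"rot":[0,0,64.66],"gripper":4.5},
    {"offset":[-44.79,-30.62,5.0],"rot":[0,0,64.66],"gripper":4.5},
    {"offset":[-44.79,-30.62,5.0],"rot":[0,0,64.66],"gripper":4.5},
    {"offset":[-44.79,-30.62,5.0],"rot":[0,0,64.66],"gripper":4.5},
    {"offset":[-44.79,-30.62,5.0],"rot":[0,0,64.66],"gripper":4.5},
    {"offset":[-44.79,-30.62,5.0],"rot":[0,0,64.66],"gripper":4.5},
    {"offset":[-44.79,-30.62,5.0],"rot":[0,0,64.66],"gripper":4.5},
    {"offset":[-44.79,-30.62,5.0],"rot":[0,0,64.66],"gripper":4.5},
    {"offset":[-44.79,-30.62,5.0],"rot":[0,0,64.66],"gripper":4.5},
    {"offset":[-44.79,-30.62,5.0],"rot":[0,0,64.66],"gripper":4.5}
  ]
}}

```text
time_s: 1.3
eef_pos: [499.9, -6.7, 198.9]
ee_rot: [-0.0, 0.715, 0.699, -0.001]
force: [0.2, 0.5, -0.3]
grip_width: 0.527
grip_force: 0.0
```

Emit:
{"op": "step_arm", "data": {
  "plan": [
    {"offset":[0,0,0],"rot":[0,0,0],"gripper":4.5},
    {"offset":[0,0,0],"rot":[0,0,0],"gripper":4.5},
    {"offset":[0,0,0],"rot":[0,0,0],"gripper":4.5}
  ]
}}

```text
time_s: 1.6
eef_pos: [498.1, -1.6, 200.2]
ee_rot: [0.0, 0.713, 0.701, 0.0]
force: [0.8, -0.2, -0.6]
grip_width: 0.524
grip_force: 0.0
```

```bash
python3 - <<'E'
from h import *
commit(([-44.79,-30.62,5],[0,0,64.66])); st(); print(cmd()[0]); go(C-85*X+136*Z,down(-1))
for n in('top','side'):
    c=snap(n)
    x0,y0,x1,y1=(225,145,355,265) if n=='top' else (200,130,350,240)
    cv2.imwrite(f'pics/{n}2.png',cv2.resize(c['color'][y0:y1,x0:x1],None,fx=5,fy=5,interpolation=cv2.INTER_CUBIC)[:,:,::-1])
E
```

```text
1.6 [498.1  -1.6 200.2] [0.000e+00 7.127e-01 7.014e-01 1.000e-04] [ 0.8 -0.2 -0.6] 0.5238302298403639 0.0 [-0.24  0.3   1.65  0.    1.19 -0.22]
[498.49337913  -2.68756615 199.994     ]
off [-0.   0.   6.4] rot [ 0. -0. -0.]
```

View side2.

View pics/side2.png

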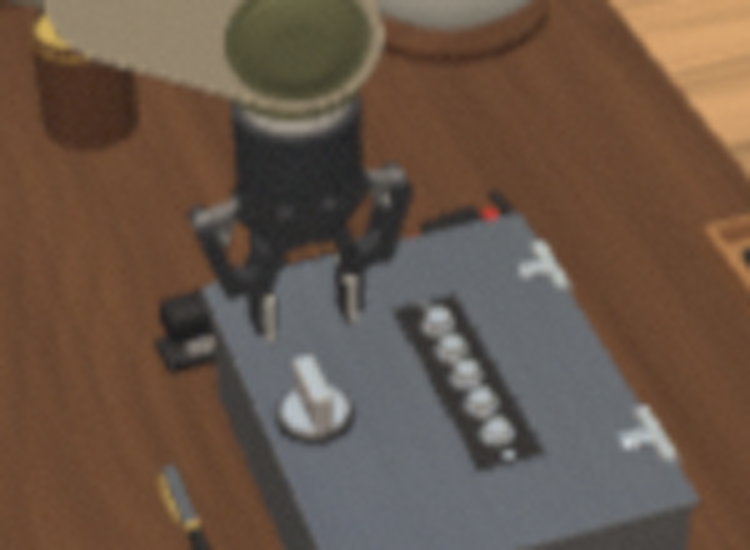

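The side view shows the open fingers straddling the knob bar (about 310,390 in the crop) in the right direction. I lower the gripper and grip.

Emit:
{"op": "step_arm", "data": {
  "plan": [
    {"offset":[0,0,2],"rot":[0,0,0],"gripper":4.5},
    {"offset":[0,0,4],"rot":[0,0,0],"gripper":4.5},
    {"offset":[0,0,5],"rot":[0,0,0],"gripper":4.5},
    {"offset":[0,0,5.7],"rot":[0,0,0],"gripper":4.5},
    {"offset":[0,0,6.3],"rot":[0,0,0],"gripper":4.5},
    {"offset":[0,0,6.3],"rot":[0,0,0],"gripper":4.5},
    {"offset":[0,0,6.3],"rot":[0,0,0],"gripper":4.5}
  ]
}}

```text
time_s: 2.4
eef_pos: [498.8, -2.7, 137.5]
ee_rot: [0.0, 0.713, 0.701, 0.0]
force: [0.3, -0.5, -0.2]
grip_width: 0.525
grip_force: 0.0
```

Emit:
{"op": "step_arm", "data": {
  "plan": [
    {"offset":[0,0,0],"rot":[0,0,0],"gripper":2.0},
    {"offset":[0,0,0],"rot":[0,0,0],"gripper":2.0},
    {"offset":[0,0,0],"rot":[0,0,0],"gripper":2.0},
    {"offset":[0,0,0],"rot":[0,0,0],"gripper":1.0},
    {"offset":[0,0,0],"rot":[0,0,0],"gripper":1.0},
    {"offset":[0,0,0],"rot":[0,0,0],"gripper":1.0}
  ],
  "squeeze": 30
}}

```text
time_s: 3.0
eef_pos: [498.9, -2.7, 137.3]
ee_rot: [0.0, 0.713, 0.701, 0.0]
force: [2.0, 0.5, 2.3]
grip_width: 0.155
grip_force: 33.0
```

```bash
python3 - <<'E'
from h import *
commit(([0,0,6.3],[0,0,0])); s=st(); print(s['wrist_torque'],cmd()[0])
E
```

```text
3.0 [498.9  -2.7 137.3] [5.000e-04 7.133e-01 7.009e-01 4.000e-04] [2.  0.5 2.3] 0.15494470190151613 32.96875834465027 [-0.24  0.38  1.72  0.    1.04 -0.22]
[ 0.08670788 -0.37575501  0.07249884] [498.49337913  -2.68756615 136.994     ]
```

Emit:
{"op": "step_arm", "data": {
  "plan": [
    {"offset":[0,0,0],"rot":[0,0,-7],"gripper":1.0},
    {"offset":[0,0,0],"rot":[0,0,-14],"gripper":1.0},
    {"offset":[0,0,0],"rot":[0,0,-21],"gripper":1.0},
    {"offset":[0,0,0],"rot":[0,0,-28],"gripper":1.0},
    {"offset":[0,0,0],"rot":[0,0,-32],"gripper":1.0},
    {"offset":[0,0,0],"rot":[0,0,-34],"gripper":1.0},
    {"offset":[0,0,0],"rot":[0,0,-36],"gripper":1.0},
    {"offset":[0,0,0],"rot":[0,0,-36],"gripper":1.0}
  ]
}}

```text
time_s: 3.8
eef_pos: [498.4, -2.9, 137.3]
ee_rot: [0.0, 0.462, 0.887, -0.0]
force: [-1.5, -0.3, 6.7]
grip_width: 0.157
grip_force: 35.5
```

```bash
python3 - <<'E'
from h import *
s=st(); print(s['wrist_torque'])
E
```

```text
3.8 [498.4  -2.9 137.3] [ 0.000e+00  4.622e-01  8.868e-01 -1.000e-04] [-1.5 -0.3  6.7] 0.15710922392047513 35.50357639789581 [-0.24  0.38  1.73 -0.    1.04 -0.85]
[-0.22309492  0.31820071 -0.71923666]
```

Emit:
{"op": "step_arm", "data": {
  "plan": [
    {"offset":[0,0,0],"rot":[0,0,8],"gripper":1.0},
    {"offset":[0,0,0],"rot":[0,0,16],"gripper":1.0},
    {"offset":[0,0,0],"rot":[0,0,24],"gripper":1.0},
    {"offset":[0,0,0],"rot":[0,0,32],"gripper":1.0},
    {"offset":[0,0,0],"rot":[0,0,36],"gripper":1.0},
    {"offset":[0,0,0],"rot":[0,0,36],"gripper":1.0},
    {"offset":[0,0,0],"rot":[0,0,36],"gripper":4.5},
    {"offset":[0,0,0],"rot":[0,0,36],"gripper":4.5},
    {"offset":[0,0,0],"rot":[0,0,36],"gripper":4.5},
    {"offset":[0,0,0],"rot":[0,0,36],"gripper":4.5},
    {"offset":[0,0,0],"rot":[0,0,36],"gripper":4.5}
  ]
}}

```text
time_s: 4.9
eef_pos: [498.4, -2.7, 136.9]
ee_rot: [-0.0, 0.713, 0.701, -0.0]
force: [-0.5, -0.0, 0.8]
grip_width: 0.525
grip_force: 0.0
```

Emit:
{"op": "step_arm", "data": {
  "plan": [
    {"offset":[0,0,-2],"rot":[0,0,0],"gripper":4.5},
    {"offset":[0,0,-4],"rot":[0,0,0],"gripper":4.5},
    {"offset":[0,0,-5],"rot":[0,0,0],"gripper":0},
    {"offset":[0,0,-5],"rot":[0,0,0],"gripper":0},
    {"offset":[0,0,-5],"rot":[0,0,0],"gripper":0}
  ]
}}

```text
time_s: 5.4
eef_pos: [498.2, -2.6, 186.3]
ee_rot: [-0.0, 0.713, 0.701, -0.0]
force: [-0.2, 0.1, 0.5]
grip_width: 0.022
grip_force: 0.0
```

```bash
python3 - <<'E'
from h import *
commit(([0,0,-5],[0,0,0])); st(); print(cmd()[0])
for i,dy in((4,-28),(2,28),(5,-56)):
    print(i); go(C+20*X+dy*Y+150*Z,down(-1))
c=snap('top'); P=pts(c); m=(P[...,2]>128)&(P[...,2]<145)&(abs(P[...,0]-500)<45)&(abs(P[...,1]+3)<45); print(m.sum(), m.sum()>20 and cv2.minAreaRect(P[m][:,:2].astype(np.float32)))
E
```

```text
5.4 [498.2  -2.6 186.3] [-4.000e-04  7.132e-01  7.009e-01 -3.000e-04] [-0.2  0.1  0.5] 0.02157250704065964 0.0 [-0.24  0.32  1.67 -0.    1.16 -0.22]
[498.49337913  -2.68756615 186.994     ]
4
off [-2.8 10.5  3.7] rot [ 0. -0. -0.]
2
off [ 2.8 10.5  3.7] rot [ 0. -0. -0.]
5
off [-5.6 10.5  3.7] rot [ 0. -0. -0.]
0 False
```

Emit:
{"op": "step_arm", "data": {
  "plan": [
    {"offset":[-1.4,5,0],"rot":[0,0,0],"gripper":0},
    {"offset":[-2.8,10.5,0],"rot":[0,0,0],"gripper":0},
    {"offset":[-2.8,10.5,0],"rot":[0,0,0],"gripper":0},
    {"offset":[-2.8,10.5,2.5],"rot":[0,0,0],"gripper":0},
    {"offset":[-2.8,10.5,4.5],"rot":[0,0,0],"gripper":0},
    {"offset":[-2.8,10.5,4.7],"rot":[0,0,0],"gripper":0},
    {"offset":[-2.8,10.5,4.7],"rot":[0,0,0],"gripper":0},
    {"offset":[-2.8,10.5,4.7],"rot":[0,0,0],"gripper":0}
  ]
}}

```text
time_s: 6.25
eef_pos: [603.3, -32.6, 141.0]
ee_rot: [0.001, 0.713, 0.701, 0.0]
force: [0.0, -0.5, 0.5]
grip_width: 0.001
grip_force: 0.0
```

Emit:
{"op": "step_arm", "data": {
  "plan": [
    {"offset":[0,0,0.2],"rot":[0,0,0],"gripper":0},
    {"offset":[0,0,0.4],"rot":[0,0,0],"gripper":0},
    {"offset":[0,0,0.6],"rot":[0,0,0],"gripper":0},
    {"offset":[0,0,0.75],"rot":[0,0,0],"gripper":0},
    {"offset":[0,0,0.85],"rot":[0,0,0],"gripper":0},
    {"offset":[0,0,0.85],"rot":[0,0,0],"gripper":0},
    {"offset":[0,0,0.85],"rot":[0,0,0],"gripper":0}
  ]
}}

```text
time_s: 6.95
eef_pos: [603.1, -32.5, 131.8]
ee_rot: [0.0, 0.713, 0.701, 0.0]
force: [-1.6, -0.0, 4.0]
grip_width: -0.001
grip_force: 2.1
```

```bash
python3 - <<'E'
from h import *
commit(([-2.8,10.5,4.7],[0,0,0]),([0,0,.85],[0,0,0])); st(); print(cmd()[0])
c=snap('side')
x0,y0,x1,y1=(200,110,360,230)
cv2.imwrite(f'pics/side3.png',cv2.resize(c['color'][y0:y1,x0:x1],None,fx=5,fy=5,interpolation=cv2.INTER_CUBIC)[:,:,::-1])
E
```

```text
6.95 [603.1 -32.5 131.8] [1.000e-04 7.133e-01 7.009e-01 1.000e-04] [-1.6 -0.   4. ] -0.0006137560863528019 2.0947395265102386 [-0.25  0.59  1.4   0.    1.15 -0.23]
[602.98643454 -32.52380874 131.494     ]
```

View pics/side3.png

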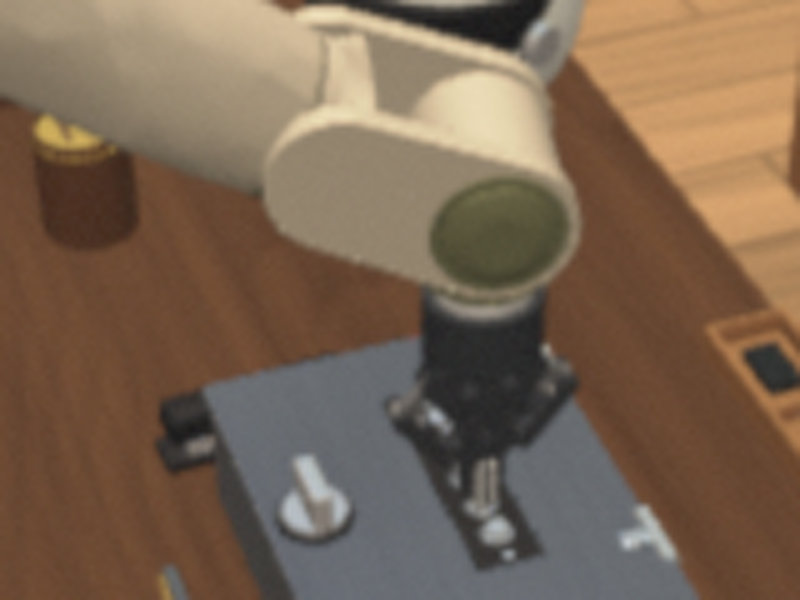

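The tip is on key 4 (485,505 in the crop), with key 5 free beside it and the knob back at rest. 4 N means it is about 2 mm down, so I press on.

Emit:
{"op": "step_arm", "data": {
  "plan": [
    {"offset":[0,0,0.1],"rot":[0,0,0],"gripper":0},
    {"offset":[0,0,0.2],"rot":[0,0,0],"gripper":0},
    {"offset":[0,0,0.22],"rot":[0,0,0],"gripper":0},
    {"offset":[0,0,0.22],"rot":[0,0,0],"gripper":0},
    {"offset":[0,0,0.22],"rot":[0,0,0],"gripper":0}
  ]
}}

```text
time_s: 7.5
eef_pos: [603.1, -32.5, 129.7]
ee_rot: [0.0, 0.713, 0.701, 0.0]
force: [-1.6, 0.8, 7.0]
grip_width: 0.001
grip_force: 3.3
```

Emit:
{"op": "step_arm", "data": {
  "plan": [
    {"offset":[0,0,0.03],"rot":[0,0,0],"gripper":0},
    {"offset":[0,0,0.04],"rot":[0,0,0],"gripper":0},
    {"offset":[0,0,0.04],"rot":[0,0,0],"gripper":0},
    {"offset":[0,0,0.04],"rot":[0,0,0],"gripper":0}
  ]
}}

```text
time_s: 7.9
eef_pos: [603.1, -32.6, 129.4]
ee_rot: [0.0, 0.713, 0.701, 0.0]
force: [-2.4, 1.1, 6.9]
grip_width: 0.004
grip_force: 3.8
```

Emit:
{"op": "step_arm", "data": {
  "plan": [
    {"offset":[0,0,0.03],"rot":[0,0,0],"gripper":0},
    {"offset":[0,0,0.04],"rot":[0,0,0],"gripper":0},
    {"offset":[0,0,0.04],"rot":[0,0,0],"gripper":0},
    {"offset":[0,0,0.04],"rot":[0,0,0],"gripper":0}
  ]
}}

```text
time_s: 8.3
eef_pos: [603.1, -32.5, 129.3]
ee_rot: [0.0, 0.713, 0.701, 0.0]
force: [-2.7, 1.0, 9.9]
grip_width: 0.0
grip_force: 5.0
```

Emit:
{"op": "step_arm", "data": {
  "plan": [
    {"offset":[0,0,0.02],"rot":[0,0,0],"gripper":0},
    {"offset":[0,0,0.02],"rot":[0,0,0],"gripper":0},
    {"offset":[0,0,0.02],"rot":[0,0,0],"gripper":0}
  ]
}}

```text
time_s: 8.6
eef_pos: [603.1, -32.5, 129.3]
ee_rot: [0.0, 0.713, 0.701, 0.0]
force: [-4.3, 0.8, 11.2]
grip_width: 0.003
grip_force: 5.6
```

Emit:
{"op": "step_arm", "data": {
  "plan": [
    {"offset":[0,0,-0.6],"rot":[0,0,0],"gripper":0},
    {"offset":[0,0,-1.7],"rot":[0,0,0],"gripper":0},
    {"offset":[0,0,-1.7],"rot":[0,0,0],"gripper":0},
    {"offset":[2.8,0,-1.7],"rot":[0,0,0],"gripper":0},
    {"offset":[5.6,0,-1.7],"rot":[0,0,0],"gripper":0},
    {"offset":[5.6,0,-1.7],"rot":[0,0,0],"gripper":0},
    {"offset":[5.6,0,-1.7],"rot":[0,0,0],"gripper":0},
    {"offset":[5.6,0,-1.2],"rot":[0,0,0],"gripper":0},
    {"offset":[5.6,0,-1.2],"rot":[0,0,0],"gripper":0},
    {"offset":[5.6,0,-1.2],"rot":[0,0,0],"gripper":0}
  ]
}}

```text
time_s: 9.6
eef_pos: [603.9, 22.8, 140.0]
ee_rot: [-0.0, 0.714, 0.701, -0.0]
force: [0.1, -0.0, 0.2]
grip_width: 0.003
grip_force: 0.0
```

Emit:
{"op": "step_arm", "data": {
  "plan": [
    {"offset":[0,0,0.2],"rot":[0,0,0],"gripper":0},
    {"offset":[0,0,0.4],"rot":[0,0,0],"gripper":0},
    {"offset":[0,0,0.6],"rot":[0,0,0],"gripper":0},
    {"offset":[0,0,0.75],"rot":[0,0,0],"gripper":0},
    {"offset":[0,0,0.85],"rot":[0,0,0],"gripper":0},
    {"offset":[0,0,0.85],"rot":[0,0,0],"gripper":0},
    {"offset":[0,0,0.85],"rot":[0,0,0],"gripper":0}
  ]
}}

```text
time_s: 10.3
eef_pos: [604.0, 23.4, 132.1]
ee_rot: [0.0, 0.713, 0.701, -0.0]
force: [-2.6, -1.0, 3.3]
grip_width: 0.002
grip_force: 1.8
```

```bash
python3 - <<'E'
from h import *
commit(([0,0,.32],[0,0,0]),([5.6,0,-1.2],[0,0,0]),([0,0,.85],[0,0,0])); st(); print(cmd()[0])
E
```

```text
10.3 [604.   23.4 132.1] [ 1.000e-04  7.133e-01  7.009e-01 -0.000e+00] [-2.6 -1.   3.3] 0.0015651171072280851 1.8493112549185753 [-0.15  0.59  1.39 -0.    1.15 -0.14]
[603.96805834  23.46758716 131.794     ]
```

Emit:
{"op": "step_arm", "data": {
  "plan": [
    {"offset":[0,0,0.1],"rot":[0,0,0],"gripper":0},
    {"offset":[0,0,0.2],"rot":[0,0,0],"gripper":0},
    {"offset":[0,0,0.28],"rot":[0,0,0],"gripper":0},
    {"offset":[0,0,0.28],"rot":[0,0,0],"gripper":0},
    {"offset":[0,0,0.28],"rot":[0,0,0],"gripper":0}
  ]
}}

```text
time_s: 10.8
eef_pos: [604.0, 23.4, 129.4]
ee_rot: [0.0, 0.713, 0.701, 0.0]
force: [-2.8, 0.2, 6.9]
grip_width: -0.004
grip_force: 3.3
```

Emit:
{"op": "step_arm", "data": {
  "plan": [
    {"offset":[0,0,0.03],"rot":[0,0,0],"gripper":0},
    {"offset":[0,0,0.04],"rot":[0,0,0],"gripper":0},
    {"offset":[0,0,0.04],"rot":[0,0,0],"gripper":0},
    {"offset":[0,0,0.04],"rot":[0,0,0],"gripper":0}
  ]
}}

```text
time_s: 11.2
eef_pos: [604.0, 23.4, 129.2]
ee_rot: [0.0, 0.713, 0.701, 0.0]
force: [-3.4, -0.2, 8.1]
grip_width: 0.001
grip_force: 4.0
```

Emit:
{"op": "step_arm", "data": {
  "plan": [
    {"offset":[0,0,0.03],"rot":[0,0,0],"gripper":0},
    {"offset":[0,0,0.04],"rot":[0,0,0],"gripper":0},
    {"offset":[0,0,0.04],"rot":[0,0,0],"gripper":0},
    {"offset":[0,0,0.04],"rot":[0,0,0],"gripper":0}
  ]
}}

```text
time_s: 11.6
eef_pos: [604.1, 23.4, 129.2]
ee_rot: [0.0, 0.713, 0.701, 0.0]
force: [-3.9, -0.2, 11.2]
grip_width: 0.003
grip_force: 5.3
```

Emit:
{"op": "step_arm", "data": {
  "plan": [
    {"offset":[0,0,-0.6],"rot":[0,0,0],"gripper":0},
    {"offset":[0,0,-1.7],"rot":[0,0,0],"gripper":0},
    {"offset":[0,0,-1.7],"rot":[0,0,0],"gripper":0},
    {"offset":[-3.5,0,-1.7],"rot":[0,0,0],"gripper":0},
    {"offset":[-7,0,-1.7],"rot":[0,0,0],"gripper":0},
    {"offset":[-8.4,0,-1.7],"rot":[0,0,0],"gripper":0},
    {"offset":[-8.4,0,-1.7],"rot":[0,0,0],"gripper":0},
    {"offset":[-8.4,0,-1.7],"rot":[0,0,0],"gripper":0},
    {"offset":[-8.4,0,-1.2],"rot":[0,0,0],"gripper":0},
    {"offset":[-8.4,0,-1.2],"rot":[0,0,0],"gripper":0},
    {"offset":[-8.4,0,-1.2],"rot":[0,0,0],"gripper":0}
  ]
}}

```text
time_s: 12.7
eef_pos: [602.4, -59.7, 139.9]
ee_rot: [-0.0, 0.713, 0.701, -0.0]
force: [-0.6, -0.1, 0.2]
grip_width: -0.001
grip_force: 0.0
```

Emit:
{"op": "step_arm", "data": {
  "plan": [
    {"offset":[0,0,0.2],"rot":[0,0,0],"gripper":0},
    {"offset":[0,0,0.4],"rot":[0,0,0],"gripper":0},
    {"offset":[0,0,0.6],"rot":[0,0,0],"gripper":0},
    {"offset":[0,0,0.75],"rot":[0,0,0],"gripper":0},
    {"offset":[0,0,0.85],"rot":[0,0,0],"gripper":0},
    {"offset":[0,0,0.85],"rot":[0,0,0],"gripper":0},
    {"offset":[0,0,0.85],"rot":[0,0,0],"gripper":0}
  ]
}}

```text
time_s: 13.4
eef_pos: [602.5, -60.5, 131.8]
ee_rot: [-0.0, 0.713, 0.701, -0.0]
force: [-1.4, 0.3, 1.1]
grip_width: 0.004
grip_force: 0.9
```

```bash
python3 - <<'E'
from h import *
commit(([0,0,.36],[0,0,0]),([-8.4,0,-1.2],[0,0,0]),([0,0,.85],[0,0,0])); st(); print(cmd()[0])
E
```

```text
13.4 [602.5 -60.5 131.8] [-0.      0.7133  0.7009 -0.    ] [-1.4  0.3  1.1] 0.0035197955713071913 0.9112429898232222 [-0.29  0.6   1.39 -0.    1.16 -0.28]
[602.49562263 -60.51950669 131.694     ]
```

Emit:
{"op": "step_arm", "data": {
  "plan": [
    {"offset":[0,0,0.1],"rot":[0,0,0],"gripper":0},
    {"offset":[0,0,0.2],"rot":[0,0,0],"gripper":0},
    {"offset":[0,0,0.3],"rot":[0,0,0],"gripper":0},
    {"offset":[0,0,0.38],"rot":[0,0,0],"gripper":0},
    {"offset":[0,0,0.42],"rot":[0,0,0],"gripper":0},
    {"offset":[0,0,0.42],"rot":[0,0,0],"gripper":0},
    {"offset":[0,0,0.42],"rot":[0,0,0],"gripper":0}
  ]
}}

```text
time_s: 14.1
eef_pos: [602.5, -60.5, 127.9]
ee_rot: [0.0, 0.713, 0.701, 0.0]
force: [-3.3, 0.4, 6.0]
grip_width: 0.003
grip_force: 3.1
```

Emit:
{"op": "step_arm", "data": {
  "plan": [
    {"offset":[0,0,0.03],"rot":[0,0,0],"gripper":0},
    {"offset":[0,0,0.04],"rot":[0,0,0],"gripper":0},
    {"offset":[0,0,0.04],"rot":[0,0,0],"gripper":0},
    {"offset":[0,0,0.04],"rot":[0,0,0],"gripper":0}
  ]
}}

```text
time_s: 14.5
eef_pos: [602.5, -60.5, 127.5]
ee_rot: [0.0, 0.713, 0.701, 0.0]
force: [-2.9, 0.6, 5.9]
grip_width: -0.004
grip_force: 3.3
```

Emit:
{"op": "step_arm", "data": {
  "plan": [
    {"offset":[0,0,0.03],"rot":[0,0,0],"gripper":0},
    {"offset":[0,0,0.05],"rot":[0,0,0],"gripper":0},
    {"offset":[0,0,0.05],"rot":[0,0,0],"gripper":0},
    {"offset":[0,0,0.05],"rot":[0,0,0],"gripper":0}
  ]
}}

```text
time_s: 14.9
eef_pos: [602.6, -60.5, 127.3]
ee_rot: [0.0, 0.713, 0.701, 0.0]
force: [-3.4, 0.7, 8.3]
grip_width: -0.001
grip_force: 4.1
```

Emit:
{"op": "step_arm", "data": {
  "plan": [
    {"offset":[0,0,0.03],"rot":[0,0,0],"gripper":0},
    {"offset":[0,0,0.03],"rot":[0,0,0],"gripper":0},
    {"offset":[0,0,0.03],"rot":[0,0,0],"gripper":0}
  ]
}}

```text
time_s: 15.2
eef_pos: [602.6, -60.5, 127.2]
ee_rot: [0.0, 0.713, 0.701, 0.0]
force: [-4.3, 0.9, 10.4]
grip_width: -0.001
grip_force: 5.0
```

Emit:
{"op": "step_arm", "data": {
  "plan": [
    {"offset":[0,0,-0.6],"rot":[0,0,0],"gripper":0},
    {"offset":[0,0,-3],"rot":[0,0,0],"gripper":0},
    {"offset":[0,0,-6.5],"rot":[0,0,0],"gripper":0},
    {"offset":[0,0,-6.5],"rot":[0,0,0],"gripper":4.5},
    {"offset":[2.8,-4,-6.5],"rot":[0,0,0],"gripper":4.5},
    {"offset":[5.6,-8,-6.5],"rot":[0,0,0],"gripper":4.5},
    {"offset":[5.6,-10.5,-6.5],"rot":[0,0,0],"gripper":4.5},
    {"offset":[5.6,-10.5,-6.5],"rot":[0,0,0],"gripper":4.5},
    {"offset":[5.6,-10.5,-6.5],"rot":[0,0,0],"gripper":4.5}
  ]
}}

```text
time_s: 16.1
eef_pos: [498.8, -2.8, 191.2]
ee_rot: [0.0, 0.713, 0.701, 0.0]
force: [0.7, -1.0, -0.6]
grip_width: 0.527
grip_force: 0.0
```

Emit:
{"op": "step_arm", "data": {
  "plan": [
    {"offset":[0,0,2],"rot":[0,0,0],"gripper":4.5},
    {"offset":[0,0,4],"rot":[0,0,0],"gripper":4.5},
    {"offset":[0,0,5],"rot":[0,0,0],"gripper":4.5},
    {"offset":[0,0,5.4],"rot":[0,0,0],"gripper":4.5},
    {"offset":[0,0,5.4],"rot":[0,0,0],"gripper":4.5},
    {"offset":[0,0,5.4],"rot":[0,0,0],"gripper":1.0},
    {"offset":[0,0,5.4],"rot":[0,0,0],"gripper":1.0},
    {"offset":[0,0,5.4],"rot":[0,0,0],"gripper":1.0},
    {"offset":[0,0,5.4],"rot":[0,0,0],"gripper":1.0},
    {"offset":[0,0,5.4],"rot":[0,0,0],"gripper":1.0},
    {"offset":[0,0,5.4],"rot":[0,0,0],"gripper":1.0}
  ],
  "squeeze": 40
}}

```text
time_s: 17.2
eef_pos: [499.0, -2.8, 138.1]
ee_rot: [0.001, 0.713, 0.701, 0.0]
force: [-0.3, -0.1, 5.6]
grip_width: 0.156
grip_force: 40.9
```

```bash
python3 - <<'E'
from h import *
commit(([0,0,.54],[0,0,0]),([5.6,-10.5,-6.5],[0,0,0]),([0,0,5.4],[0,0,0])); s=st(); print(cmd()[0],s['wrist_torque'])
E
```

```text
17.2 [499.   -2.8 138.1] [8.000e-04 7.133e-01 7.009e-01 4.000e-04] [-0.3 -0.1  5.6] 0.15604236334407176 40.9238737821579 [-0.24  0.38  1.72 -0.    1.04 -0.22]
[498.49337913  -2.68756615 137.294     ] [0.0773685  0.07817953 0.00124814]
```

Emit:
{"op": "step_arm", "data": {
  "plan": [
    {"offset":[0,0,0],"rot":[0,0,8],"gripper":1.0},
    {"offset":[0,0,0],"rot":[0,0,16],"gripper":1.0},
    {"offset":[0,0,0],"rot":[0,0,24],"gripper":1.0},
    {"offset":[0,0,0],"rot":[0,0,32],"gripper":1.0},
    {"offset":[0,0,0],"rot":[0,0,40],"gripper":1.0},
    {"offset":[0,0,0],"rot":[0,0,48],"gripper":1.0},
    {"offset":[0,0,0],"rot":[0,0,56],"gripper":1.0},
    {"offset":[0,0,0],"rot":[0,0,62],"gripper":1.0},
    {"offset":[0,0,0],"rot":[0,0,66],"gripper":1.0},
    {"offset":[0,0,0],"rot":[0,0,69],"gripper":1.0},
    {"offset":[0,0,0],"rot":[0,0,70],"gripper":1.0},
    {"offset":[0,0,0],"rot":[0,0,70],"gripper":1.0}
  ]
}}

```text
time_s: 18.4
eef_pos: [499.7, -3.3, 138.1]
ee_rot: [0.001, 0.986, 0.165, 0.002]
force: [4.9, -2.3, 2.4]
grip_width: 0.156
grip_force: 41.2
```

```bash
python3 - <<'E'
from h import *
commit(([0,0,0],[0,0,70])); s=st(); p,r=cmd(); print(p,s['wrist_torque'],np.degrees(2*np.arctan2(s['ee_rot'][2],s['ee_rot'][1])))
H=C+115*X+100*Z
for th in np.arange(.05,.75,.05):
    q=R.from_rotvec(Y*th); pp=H+q.apply(p-H); print(round(th,2)); go(pp,q*r)
    print(np.round(pp),end='')
E
```

```text
18.4 [499.7  -3.3 138.1] [0.0012 0.9862 0.1654 0.0017] [ 4.9 -2.3  2.4] 0.15559308354852636 41.159568428993225 [-0.24  0.38  1.72 -0.    1.04  1.  ]
[498.49337913  -2.68756615 137.294     ] [-0.42679787 -0.75312089  0.51227408] 19.03736055080427
0.05
off [ 0.2   0.07 -1.  ] rot [ 0.98 -2.69  0.  ]
[501.  -3. 147.]0.1
off [ 0.44  0.16 -1.98] rot [ 1.96 -5.38  0.  ]
[503.  -3. 157.]0.15
off [ 0.73  0.27 -2.95] rot [ 2.94 -8.08  0.  ]
[506.  -3. 167.]0.2
off [ 1.07  0.39 -3.9 ] rot [  3.92 -10.77  -0.  ]
[510.  -3. 176.]0.25
off [ 1.45  0.53 -4.83] rot [  4.9  -13.46   0.  ]
[514.  -3. 186.]0.3
off [ 1.88  0.68 -5.74] rot [  5.88 -16.15   0.  ]
[518.  -3. 195.]0.35
off [ 2.34  0.85 -6.63] rot [  6.86 -18.84   0.  ]
[523.  -3. 204.]0.4
off [ 2.85  1.04 -7.49] rot [  7.84 -21.54   0.  ]
[529.  -3. 212.]0.45
off [ 3.4   1.24 -8.33] rot [  8.82 -24.23   0.  ]
[535.  -3. 221.]0.5
off [ 3.98  1.45 -9.13] rot [  9.8  -26.92  -0.  ]
[541.  -3. 229.]0.55
off [ 4.6   1.68 -9.9 ] rot [ 10.78 -29.61  -0.  ]
[547.  -4. 236.]0.6
off [  5.26   1.91 -10.64] rot [ 11.76 -32.31   0.  ]
[554.  -4. 244.]0.65
off [  5.95   2.17 -11.34] rot [ 12.73 -35.     0.  ]
[562.  -4. 251.]0.7
off [  6.68   2.43 -12.01] rot [ 13.71 -37.69  -0.  ]
[570.  -4. 257.]
```

Emit:
{"op": "step_arm", "data": {
  "plan": [
    {"offset":[0.1,0.03,-0.5],"rot":[0.49,-1.35,0],"gripper":1.0},
    {"offset":[0.2,0.07,-1.0],"rot":[0.98,-2.69,0],"gripper":1.0},
    {"offset":[0.32,0.11,-1.5],"rot":[1.47,-4.04,0],"gripper":1.0},
    {"offset":[0.44,0.16,-1.98],"rot":[1.96,-5.38,0],"gripper":1.0},
    {"offset":[0.58,0.21,-2.47],"rot":[2.45,-6.73,0],"gripper":1.0},
    {"offset":[0.73,0.27,-2.95],"rot":[2.94,-8.08,0],"gripper":1.0},
    {"offset":[0.73,0.27,-2.95],"rot":[2.94,-8.08,0],"gripper":1.0}
  ]
}}

```text
time_s: 19.1
eef_pos: [507.6, -3.5, 167.2]
ee_rot: [-0.013, 0.984, 0.165, -0.073]
force: [6.7, -2.9, -1.3]
grip_width: 0.155
grip_force: 40.8
```

```bash
python3 - <<'E'
from h import *
s=st(); print(s['wrist_torque'])
commit(([.73,.27,-2.95],[2.94,-8.08,0])); p,r=cmd()
H=C+115*X+100*Z
for t in np.arange(.05,.5,.05):
    q=R.from_rotvec(Y*t); print(round(t+.15,2)); go(H+q.apply(p-H),q*r)
c=snap('side'); P=pts(c)
x0,y0,x1,y1=(200,110,360,230)
cv2.imwrite(f'pics/side4.png',cv2.resize(c['color'][y0:y1,x0:x1],None,fx=5,fy=5,interpolation=cv2.INTER_CUBIC)[:,:,::-1])
E
```

```text
19.1 [507.6  -3.5 167.2] [-0.0127  0.9835  0.1651 -0.0726] [ 6.7 -2.9 -1.3] 0.15457579498941718 40.83017706871033 [-0.22  0.43  1.56 -0.03  1.29  1.03]
[-0.50133517 -1.1298558   0.66202356]
0.2
off [ 0.2   0.07 -1.  ] rot [ 0.98 -2.69 -0.  ]
0.25
off [ 0.44  0.16 -1.98] rot [ 1.96 -5.38 -0.  ]
0.3
off [ 0.73  0.27 -2.95] rot [ 2.94 -8.08 -0.  ]
0.35
off [ 1.07  0.39 -3.9 ] rot [  3.92 -10.77  -0.  ]
0.4
off [ 1.45  0.53 -4.83] rot [  4.9  -13.46  -0.  ]
0.45
off [ 1.88  0.68 -5.75] rot [  5.88 -16.15  -0.  ]
0.5
off [ 2.34  0.85 -6.63] rot [  6.86 -18.84  -0.  ]
0.55
off [ 2.85  1.04 -7.5 ] rot [  7.84 -21.54  -0.  ]
0.6
off [ 3.4   1.24 -8.33] rot [  8.82 -24.23  -0.  ]
```

View pics/side4.png

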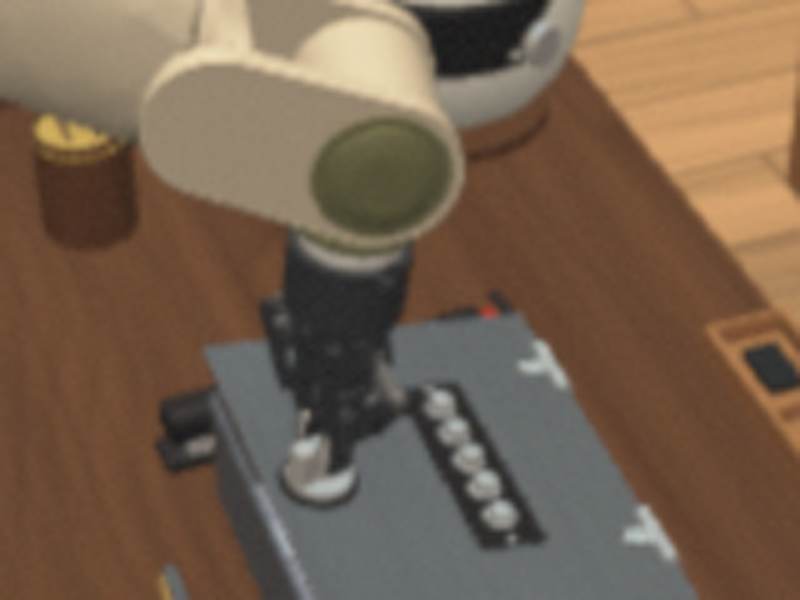

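The lid is lifting: its front edge is up, at (260,500) in the crop, and the knob is held turned. I continue to 0.6 rad.

Emit:
{"op": "step_arm", "data": {
  "plan": [
    {"offset":[0.2,0.07,-1.0],"rot":[0.98,-2.69,0],"gripper":1.0},
    {"offset":[0.44,0.16,-1.98],"rot":[1.96,-5.38,0],"gripper":1.0},
    {"offset":[0.73,0.27,-2.95],"rot":[2.94,-8.08,0],"gripper":1.0},
    {"offset":[1.07,0.39,-3.9],"rot":[3.92,-10.77,0],"gripper":1.0},
    {"offset":[1.45,0.53,-4.83],"rot":[4.9,-13.46,0],"gripper":1.0},
    {"offset":[1.88,0.68,-5.75],"rot":[5.88,-16.15,0],"gripper":1.0},
    {"offset":[2.34,0.85,-6.63],"rot":[6.86,-18.84,0],"gripper":1.0},
    {"offset":[2.85,1.04,-7.5],"rot":[7.84,-21.54,0],"gripper":1.0},
    {"offset":[3.4,1.24,-8.33],"rot":[8.82,-24.23,0],"gripper":1.0},
    {"offset":[3.4,1.24,-8.33],"rot":[8.82,-24.23,0],"gripper":1.0}
  ]
}}

```text
time_s: 20.15
eef_pos: [555.4, -4.3, 243.1]
ee_rot: [-0.054, 0.942, 0.158, -0.291]
force: [4.0, -4.7, -0.1]
grip_width: 0.15
grip_force: 41.3
```

```bash
python3 - <<'E'
from h import *
s=st(); print(s['wrist_torque'])
commit(([3.4,1.24,-8.33],[8.82,-24.23,0])); p,r=cmd(); print(p,r.as_matrix().round(2))
# exit: back along the tool, then to the robot's side / up
b=p-60*r.as_matrix()[:,2]; print(b); go(b,r)
go(b+[-40,0,100],down(-71)); go([380,-3,430],down(-71))
E
```

```text
20.15 [555.4  -4.3 243.1] [-0.0537  0.9421  0.1578 -0.291 ] [ 4.  -4.7 -0.1] 0.1498885815844754 41.347800493240356 [-0.18  0.72  0.98 -0.1   2.03  1.04]
[-0.26871032 -0.82783564  0.93668216]
[554.50451893  -3.73231445 243.74710189] [[ 0.78  0.27 -0.56]
 [ 0.33 -0.94  0.01]
 [-0.53 -0.19 -0.83]]
[588.38317956  -4.32646882 293.26359747]
off [-0. -0. -6.] rot [0. 0. 0.]
off [ -8.43  -2.99 -11.99] rot [-11.76  32.31  -0.  ]
off [-23.5   -8.3   -5.52] rot [-11.76  32.31  -0.  ]
```

```bash
python3 - <<'E'
from h import *
commit(([0,0,0],[0,0,-69])); p,r=cmd()
b=p-60*r.as_matrix()[:,2]
for t,h in ((b+[-40,0,80],-2),([450,-3,450],-2),([350,-3,450],-2)): go(t,down(h))
E
```

```text
off [ -0.21  -7.82 -10.34] rot [-34.38   0.6   -0.  ]
off [ -0.46 -20.27 -11.12] rot [-34.38   0.6   -0.  ]
off [ -0.78 -28.51  -5.47] rot [-34.38   0.6   -0.  ]
```

Emit:
{"op": "step_arm", "data": {
  "plan": [
    {"offset":[0,0,0],"rot":[0,0,-8],"gripper":1.0},
    {"offset":[0,0,0],"rot":[0,0,-16],"gripper":1.0},
    {"offset":[0,0,0],"rot":[0,0,-24],"gripper":1.0},
    {"offset":[0,0,0],"rot":[0,0,-32],"gripper":1.0},
    {"offset":[0,0,0],"rot":[0,0,-40],"gripper":1.0},
    {"offset":[0,0,0],"rot":[0,0,-48],"gripper":1.0},
    {"offset":[0,0,0],"rot":[0,0,-56],"gripper":1.0},
    {"offset":[0,0,0],"rot":[0,0,-63],"gripper":1.0},
    {"offset":[0,0,0],"rot":[0,0,-69],"gripper":1.0},
    {"offset":[0,0,0],"rot":[0,0,-69],"gripper":1.0}
  ]
}}

```text
time_s: 21.15
eef_pos: [554.6, -3.8, 243.5]
ee_rot: [-0.209, 0.687, 0.664, -0.208]
force: [4.0, -1.9, -1.8]
grip_width: 0.151
grip_force: 40.6
```

Emit:
{"op": "step_arm", "data": {
  "plan": [
    {"offset":[0,0,0],"rot":[0,0,0],"gripper":4.5},
    {"offset":[0,0,0],"rot":[0,0,0],"gripper":4.5},
    {"offset":[0,0,-3],"rot":[0,0,0],"gripper":4.5},
    {"offset":[0,0,-7],"rot":[0,0,0],"gripper":4.5},
    {"offset":[-0.1,-3,-9.5],"rot":[-8,0.1,0],"gripper":4.5},
    {"offset":[-0.21,-7.82,-10.34],"rot":[-16,0.3,0],"gripper":4.5},
    {"offset":[-0.3,-12,-11],"rot":[-24,0.4,0],"gripper":4.5},
    {"offset":[-0.4,-16,-11.1],"rot":[-32,0.5,0],"gripper":4.5},
    {"offset":[-0.46,-20.27,-11.12],"rot":[-34.38,0.6,0],"gripper":4.5},
    {"offset":[-0.6,-25,-8],"rot":[-34.38,0.6,0],"gripper":4.5},
    {"offset":[-0.78,-28.51,-5.47],"rot":[-34.38,0.6,0],"gripper":4.5},
    {"offset":[-0.78,-28.51,-5.47],"rot":[-34.38,0.6,0],"gripper":4.5}
  ]
}}

```text
time_s: 22.35
eef_pos: [345.6, -2.0, 451.4]
ee_rot: [0.002, 0.72, 0.694, 0.001]
force: [0.8, -0.6, 1.1]
grip_width: 0.525
grip_force: 0.0
```

Emit:
{"op": "step_arm", "data": {
  "plan": [
    {"offset":[0,0,0],"rot":[0,0,0],"gripper":4.5},
    {"offset":[0,0,0],"rot":[0,0,0],"gripper":4.5},
    {"offset":[0,0,0],"rot":[0,0,0],"gripper":4.5},
    {"offset":[0,0,0],"rot":[0,0,0],"gripper":4.5},
    {"offset":[0,0,0],"rot":[0,0,0],"gripper":4.5},
    {"offset":[0,0,0],"rot":[0,0,0],"gripper":4.5},
    {"offset":[0,0,0],"rot":[0,0,0],"gripper":4.5},
    {"offset":[0,0,0],"rot":[0,0,0],"gripper":4.5},
    {"offset":[0,0,0],"rot":[0,0,0],"gripper":4.5},
    {"offset":[0,0,0],"rot":[0,0,0],"gripper":4.5},
    {"offset":[0,0,0],"rot":[0,0,0],"gripper":4.5},
    {"offset":[0,0,0],"rot":[0,0,0],"gripper":4.5}
  ]
}}

```text
time_s: 23.55
eef_pos: [350.0, -3.0, 450.0]
ee_rot: [0.0, 0.719, 0.695, 0.0]
force: [0.4, -0.0, 0.4]
grip_width: 0.526
grip_force: 0.0
```

Emit:
{"op": "step_arm", "data": {
  "plan": [
    {"offset":[0,0,0],"rot":[0,0,0],"gripper":4.5},
    {"offset":[0,0,0],"rot":[0,0,0],"gripper":4.5},
    {"offset":[0,0,0],"rot":[0,0,0],"gripper":4.5},
    {"offset":[0,0,0],"rot":[0,0,0],"gripper":4.5},
    {"offset":[0,0,0],"rot":[0,0,0],"gripper":4.5},
    {"offset":[0,0,0],"rot":[0,0,0],"gripper":4.5},
    {"offset":[0,0,0],"rot":[0,0,0],"gripper":4.5},
    {"offset":[0,0,0],"rot":[0,0,0],"gripper":4.5},
    {"offset":[0,0,0],"rot":[0,0,0],"gripper":4.5},
    {"offset":[0,0,0],"rot":[0,0,0],"gripper":4.5},
    {"offset":[0,0,0],"rot":[0,0,0],"gripper":4.5},
    {"offset":[0,0,0],"rot":[0,0,0],"gripper":4.5}
  ]
}}

```text
time_s: 24.75
eef_pos: [350.0, -3.0, 449.9]
ee_rot: [0.0, 0.719, 0.695, 0.0]
force: [0.5, 0.2, -0.3]
grip_width: 0.525
grip_force: 0.0
```

```bash
python3 -c "
from h import *
st(); snap('side','side5.png')"
```

```text
24.75 [350.   -3.  449.9] [0.     0.7194 0.6946 0.    ] [ 0.5  0.2 -0.3] 0.5247461894450197 0.0 [-0.35 -0.15  1.49  0.    1.8  -0.31]
```

View pics/side5.png

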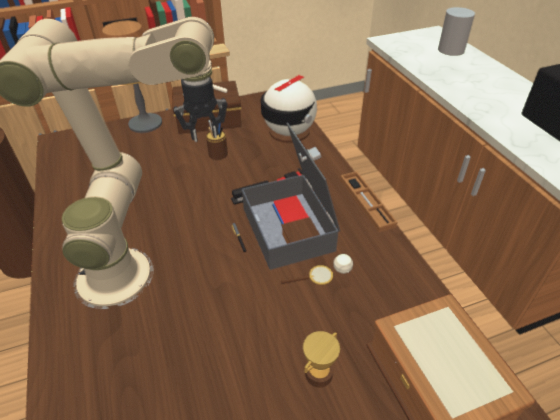

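The lid stands wide open (about 310,175) and the desk items are where they were. I wait a moment for it to settle, then hand in.

Emit:
{"op": "step_arm", "data": {
  "plan": [
    {"offset":[0,0,0],"rot":[0,0,0],"gripper":4.5},
    {"offset":[0,0,0],"rot":[0,0,0],"gripper":4.5},
    {"offset":[0,0,0],"rot":[0,0,0],"gripper":4.5},
    {"offset":[0,0,0],"rot":[0,0,0],"gripper":4.5},
    {"offset":[0,0,0],"rot":[0,0,0],"gripper":4.5},
    {"offset":[0,0,0],"rot":[0,0,0],"gripper":4.5},
    {"offset":[0,0,0],"rot":[0,0,0],"gripper":4.5},
    {"offset":[0,0,0],"rot":[0,0,0],"gripper":4.5},
    {"offset":[0,0,0],"rot":[0,0,0],"gripper":4.5},
    {"offset":[0,0,0],"rot":[0,0,0],"gripper":4.5},
    {"offset":[0,0,0],"rot":[0,0,0],"gripper":4.5},
    {"offset":[0,0,0],"rot":[0,0,0],"gripper":4.5}
  ]
}}

```text
time_s: 26.0
eef_pos: [350.0, -3.0, 450.0]
ee_rot: [0.0, 0.719, 0.695, -0.0]
force: [-0.4, 0.8, -0.7]
grip_width: 0.524
grip_force: 0.0
```

```bash
python3 -c "
from h import *
print(finish_job())"
```

```text
the job is handed in; nothing more can be done
None
```

The safe is open and the job is handed in at 26 s: lock cleared, keys 4, 2 and 5 pressed to their stops at about 11 N or less, knob turned fully right, lid left standing wide open, and nothing else on the desk visibly moved; no verdict was returned.

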